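Change over the tilt-out parts bins

TASK

On the repair bench stands a row of three tilt-out parts bins: a wide one and two small ones. One small bin has been left hanging open: push it back until it clicks fully home, and tip the wide bin fully forward so that it stays open for use. The other small bin must be shut at the end.

Things in the scene. Friction and masses are not known exactly. Their poses are not given: they have to be found in the camera images.
- plinth: Wooden base, 130x350x12 mm; origin under its centre, x to the back, y along the row. On it three tilt-out bins side by side, 120 mm apart, in any order, in open-topped dark housings 100 mm tall. White bins, alike but for width. Each bin pivots on a level axis at its lower front edge, 30 mm above the worktop; front upright when shut, tipped to the robot by 0.6 rad at the open stop.
- wide_pull (a point): Pull tab of the wide bin (front 110 mm wide), shut at start. Upright plate 44 wide, 7 thick (top bead 10). Point: its middle; when shut 105 mm above the pivot axis, 5.5 ahead. It stands free from 13 below to 19 above the point; behind it 70 mm open air down to the bin's rim, 25 below. Stock lies deeper. Axes turn with the bin: x to its back, y left, z up its front; z's lean = angle.
- ajar_pull (a point): Same tab on the small bin (front 72 mm wide) that hangs open at the start, about 0.6 rad. A spring holds it out. To shut: push back with 1 N, then 5 to 8 N over the last 20 mm at the tab, until the catch snaps and draws it to 0 (shut stop); let go sooner and it swings out again.
- shut_pull (a point): Same tab on the other small bin (front 72 mm wide), shut at start and to be shut at the end. The catches of all bins are alike: a shut bin comes free when drawn forward about 10 mm at the tab with 2 to 5 N; then its spring swings it out to the open stop by itself and keeps it there.

How it is judged (in metres and radians):
At the end, for the whole second after the job is handed in: Both small bins are shut, caught by their catches (within 0.07 rad of upright), and the wide bin is tipped forward by more than 0.45 rad (angle between each of ajar_pull, shut_pull's own z axis and vertical below 0.07 rad and angle between wide_pull's own z axis and vertical above 0.45 rad); the robot touches nothing.
It also fails if it takes over 42 s, if anything falls off the work surface, if the arm or the gripper's body presses on something with over 40 N, if the wrist force passes 120 N, or if a joint passes its speed limit or range.

ROBOT

A 6-joint arm with a two-finger parallel gripper is mounted at the origin on a cart in front of the work surface, level with it; the furniture and walls round the work are solid. World frame = base frame: x ahead of the robot, y to its left, z up, the work surface at z = 0. Lengths are in mm, angles in rad, forces in N, time in s.
With the tool pointing down it reaches from about 400 to 925 mm from the base axis. Payload 12.5 kg.
Tool frame: the origin (TCP) lies midway between the tips of the shut fingers; the grasp point (between the pads) lies 19 mm behind it; z points along the fingers, y is the line along which they close (so a half turn about z gives the same grasp; the last joint's range is limited). The gripper opens to 95 mm and grips with 3 to 60 N. Pads are 20 mm wide; open, the fingers measure 119 mm over their backs; the gripper's body (75 mm by 180 mm) begins 59 mm behind the grasp point.
Start: joints at [1.237, 0.491, 1.559, -0, 1.092, -0.106], TCP at [141.128, 608.876, 214.661] pointing down, gripper open.
Joint ranges: [-3.1, 3.1], [-0.84, 2.19], [0.05, 2.79], [-1.13, 4.28], [0.06, 2.93], [-2.69, 2.69]. Speed limits (rad/s): [2.22, 2.22, 2.79, 3.14, 3.14, 3.14].

INTERFACE

Orientations are given as [roll, pitch, yaw] about the fixed x, y, z axes, in that order (R = Rz(yaw) Ry(pitch) Rx(roll)).
In Python, from cell import state, read_camera, camera_info, env gives the robot as it stands.
- The arm moves only by the tool move_arm, never from a script. Its argument "commands" is a list of rows, each a list of 3 entries, a list of its own where there are three numbers: the shift along the world's x, y, z in cm, then the turn, a rotation vector about the world's x, y, z in degrees, then the opening, from 0 (shut) to 1 (fully open). A call has 1 to 10 rows; each row shifts and turns the commanded pose from where the row before left it; what a row does not reach is not made up. A row lasts 1/10 s, in which the tool goes at most 50 mm and 8.59 degrees, less where a joint would pass 70% of its speed; a pose out of reach is approached as far as the arm can. A call with a gripper value outside its range is refused whole. The fingers move at their own pace and stop on an object; the grip force is fixed at half the most. Time passes only in rows, so rows that do not move let the fingers close. It gives the time, the measured TCP pose, the force, the opening and the grip force at its end, in the units of the state.
- state(): the state, without advancing time (a new reading comes with each control period).
- read_camera(name): name is "scene" or "top" or "wrist"; returns the picture (400x640x3 uint8, blue, green, red); there is no depth.
- camera_info(name): a dict with "K" (3x3 intrinsics, pixels), "cam_to_world" (4x4, takes a point from camera to world coordinates). Camera axes: x right, y down, z forward; pixel columns grow to the right and rows downward; lengths in mm; the calibration is good to about 2 mm. The wrist camera is an equidistant fisheye: a pixel r from the principal point sees the ray r / f radians off the axis. A picture is of the moment at which its call begins: read the wrist's pose just before it. camera_info takes no time and is no camera call; for the wrist camera it gives the pose at the moment of the call.
- env.job_done(): hands the job in; it is judged then, once.
The state is a dict: "t": time; "joints": joint angles; "qvel": joint speeds; "tau": joint torques, N m; "eef_pos": TCP position; "tcp_rot": TCP orientation; "ft_force": force on the tool from outside, world axes, zero at the start; "moment": the same for the moment, N m; "opening": opening from 0.0 (shut) to 1.0 (fully open); "grip_force": force on a finger pad.
Only numpy, scipy, OpenCV 4.12 (cv2) and the standard library are available. Lean on these libraries where they do the work, as an engineer would, in place of code of your own. Each camera call takes 0.05 s, during which the arm holds its last target. There are 200 camera calls.

## Working session

There is one attempt and no reset: what is moved stays moved. The work goes in short steps, Python scripts to look and compute and a tool call to move; the robot and the scene stay as the last step left them, time stands still between calls to the robot, and variables do not carry over. Pictures are saved under pics/ and viewed, at most 10 in all, crops included, and the job is handed in when it is done.

Besides the shell and the picture viewer there is one more tool, called by a JSON object that holds its "method" and its "body". move_arm: Moves the arm, as the interface text tells. Its arguments: {"type":"object","properties":{"commands":{"type":"array"}},"required":["commands"]}

```bash
mkdir -p pics; python3 - <<'E'
from cell import *
import cv2,numpy as np
for n in("scene","top"):
    cv2.imwrite(f"pics/{n}0.png",read_camera(n)); c=camera_info(n); print(n,np.round(c["K"],1).tolist(),np.round(c["cam_to_world"],3).tolist())
s=state();print(s)
E
```

```text
scene [[500.1, 0.0, 312.5], [0.0, 500.1, 204.2], [0.0, 0.0, 1.0]] [[-0.455, -0.523, 0.721, -67.853], [-0.89, 0.246, -0.384, 47.358], [0.024, -0.816, -0.578, 601.461], [0.0, 0.0, 0.0, 1.0]]
top [[446.1, 0.0, 317.5], [0.0, 446.1, 201.8], [0.0, 0.0, 1.0]] [[0.024, -0.99, 0.14, 429.022], [-0.999, -0.028, -0.022, -255.716], [0.026, -0.139, -0.99, 928.711], [0.0, 0.0, 0.0, 1.0]]
{'t': 0.1, 'joints': array([ 1.23740766e+00,  4.91477977e-01,  1.55939910e+00, -4.39214733e-05,
        1.09171566e+00, -1.05586819e-01]), 'qvel': array([ 0.00032443, -0.00055374, -0.00199482,  0.00096732, -0.00250652,
        0.00062074]), 'tau': array([ 2.03314979e-03, -6.13620758e+01, -2.58599067e+01,  6.93718367e-02,
        4.70640091e-02, -1.01940409e-04]), 'eef_pos': array([141.05386493, 608.643277  , 214.12977703]), 'tcp_rot': array([-3.14059403e+00, -6.66602135e-05,  2.91381103e+00]), 'ft_force': array([-0.00666137,  0.09249602,  0.2023464 ]), 'moment': array([-0.04873999, -0.02875288,  0.00868226]), 'grip_force': 0.0, 'opening': 0.9998204412846206}
```

View pics/scene0.png

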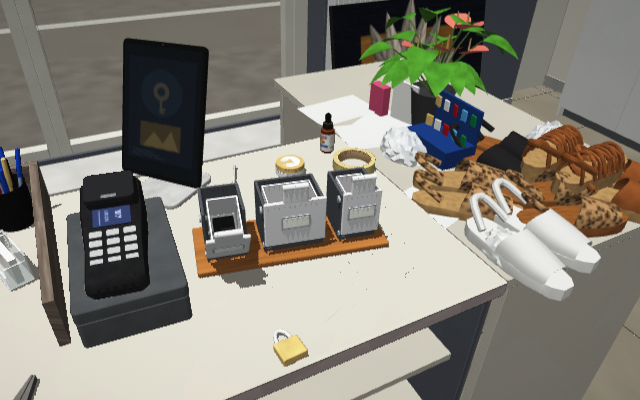

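View pics/top0.png

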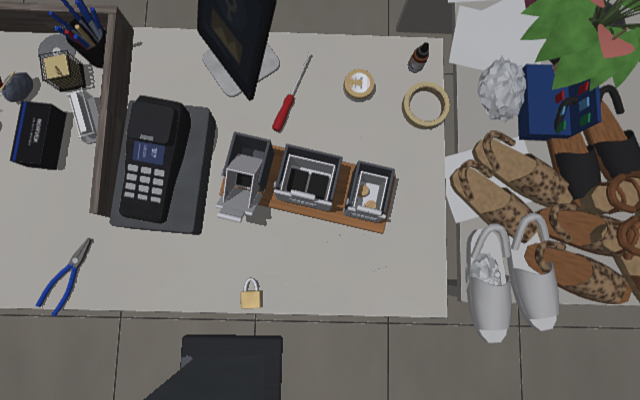

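The row is, left to right, ajar small bin (scene ~225,220; top ~243,180), wide bin shut in the middle (scene ~290,210; top ~307,180), and shut small bin (scene ~355,205; top ~370,190). Next I locate the plinth's front edge and the tab tops.

```bash
cat > h.py <<'E'
import numpy as np,cv2
from cell import *
def ray(n,u,v):
    c=camera_info(n);T=np.array(c["cam_to_world"]);d=T[:3,:3]@np.linalg.solve(c["K"],[u,v,1]);return T[:3,3],d
def plane(n,u,v,z):
    o,d=ray(n,u,v);return o+d*(z-o[2])/d[2]
def proj(n,p):
    c=camera_info(n);T=np.array(c["cam_to_world"]);q=c["K"]@(T[:3,:3].T@(np.array(p)-T[:3,3]));return q[:2]/q[2]
E
python3 - <<'E'
from h import *
for n,(x0,x1,y0,y1) in dict(scene=(185,400,160,285),top=(205,410,120,245)).items():
    im=cv2.imread(f"pics/{n}0.png");h=cv2.cvtColor(im,cv2.COLOR_BGR2HSV)
    m=cv2.inRange(h,(5,120,60),(20,255,255));r=np.zeros_like(m);r[y0:y1,x0:x1]=m[y0:y1,x0:x1]
    ys,xs=np.nonzero(r)
    # lowest orange pixel per column => bottom front edge
    pts=[(x,ys[xs==x].max()) for x in np.unique(xs)]
    P=np.array([plane(n,x,y,0) for x,y in pts])[:,:2]
    vx,vy,a,b=cv2.fitLine(P.astype(np.float32),cv2.DIST_HUBER,0,.1,.1).ravel()
    print(n,"dir",vx,vy,a,b,"ends",P[0],P[-1],pts[0],pts[-1])
    c=np.array([plane(n,x,y,12) for x,y in zip(xs,ys)])[:,:2].astype(np.float32)
    print(cv2.minAreaRect(c))
    cv2.imwrite(f"pics/{n}0c.png",cv2.resize(im[y0:y1,x0:x1],None,fx=3.7,fy=3.7,interpolation=cv2.INTER_CUBIC))
E
```

```text
scene dir 0.20289998 0.97919947 539.9677 -242.07109 ends [ 704.42721165 -103.34840831] [ 508.91911127 -423.75219042] (np.int64(192), np.int64(230)) (np.int64(388), np.int64(243))Traceback (most recent call last):
  File "<stdin>", line 11, in <module>
  File "h.py", line 6, in plane
    o,d=ray(n,u,v);return o+d*(z-o[2])/d[2]
        ~~~^^^^^^^
  File "h.py", line 4, in ray
    c=camera_info(n);T=np.array(c["cam_to_world"]);d=T[:3,:3]@np.linalg.solve(c["K"],[u,v,1]);return T[:3,3],d
ValueError: time passes only in moves, steps and waits
```

```bash
cat > h.py <<'E'
import numpy as np,cv2
from functools import lru_cache
from cell import *
cam=lru_cache(camera_info)
def ray(n,u,v):
    c=cam(n);T=np.array(c["cam_to_world"]);d=T[:3,:3]@np.linalg.solve(c["K"],[u,v,1]);return T[:3,3],d
def plane(n,u,v,z):
    o,d=ray(n,u,v);return o+d*(z-o[2])/d[2]
def proj(n,p):
    c=cam(n);T=np.array(c["cam_to_world"]);q=c["K"]@(T[:3,:3].T@(np.array(p)-T[:3,3]));return q[:2]/q[2]
E
python3 - <<'E'
from h import *
for n,(x0,x1,y0,y1) in dict(scene=(185,400,160,285),top=(205,410,120,245)).items():
    im=cv2.imread(f"pics/{n}0.png");h=cv2.cvtColor(im,cv2.COLOR_BGR2HSV)
    m=cv2.inRange(h,(5,120,60),(20,255,255));r=np.zeros_like(m);r[y0:y1,x0:x1]=m[y0:y1,x0:x1]
    ys,xs=np.nonzero(r)
    pts=[(x,ys[xs==x].max()) for x in np.unique(xs)]
    P=np.array([plane(n,x,y,0) for x,y in pts])[:,:2]
    vx,vy,a,b=cv2.fitLine(P.astype(np.float32),cv2.DIST_HUBER,0,.1,.1).ravel()
    print(n,"dir",vx,vy,a,b,"ends",P[0],P[-1],pts[0],pts[-1])
    c=np.array([plane(n,x,y,12) for x,y in zip(xs,ys)])[:,:2].astype(np.float32)
    print(cv2.minAreaRect(c))
    cv2.imwrite(f"pics/{n}0c.png",cv2.resize(im[y0:y1,x0:x1],None,fx=3.7,fy=3.7,interpolation=cv2.INTER_CUBIC))
E
```

```text
scene dir 0.20289998 0.97919947 539.9677 -242.07109 ends [ 704.42721165 -103.34840831] [ 508.91911127 -423.75219042] (np.int64(192), np.int64(230)) (np.int64(388), np.int64(243))
((685.831298828125, -277.4532470703125), (348.3725891113281, 329.0384521484375), 78.32015991210938)
top dir 0.2012113 0.97954786 527.7712 -281.08798 ends [571.25419836 -72.01623566] [ 613.99858779 -438.35674088] (np.int64(220), np.int64(194)) (np.int64(394), np.int64(179))
((595.16162109375, -255.3076629638672), (347.1334228515625, 127.00321197509766), 78.24134063720703)
```

View pics/scene0c.png

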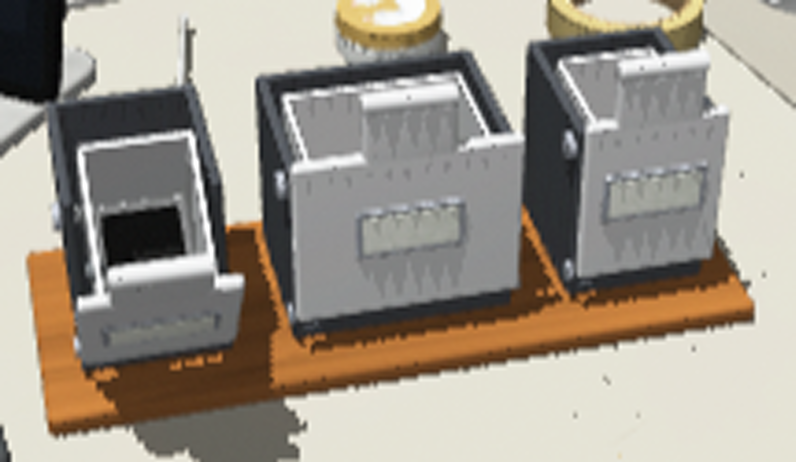

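View pics/top0c.png

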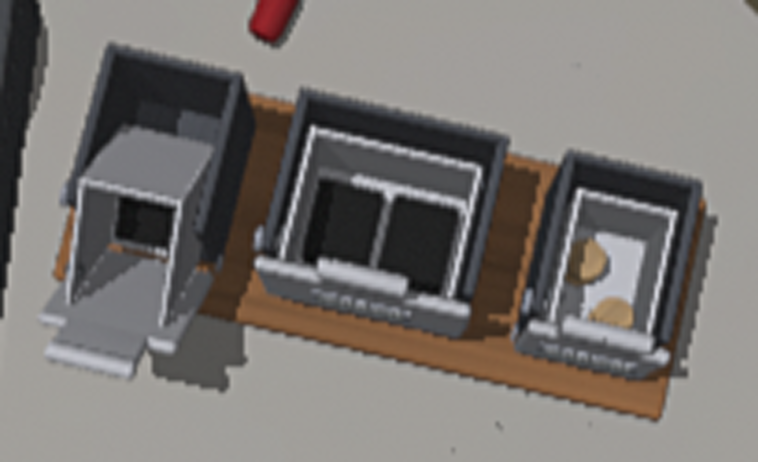

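Both crops are clear. Tab beads, in full-image pixels (scene / top): wide (295.8,186.5) / (302.8,194.9), shut (364.2,177.8) / (369.9,209.7), ajar (228.2,233) / (229.9,217.8).

```bash
python3 - <<'E'
from h import *
def tri(a,b):
    o,d=ray("scene",*a);p,e=ray("top",*b)
    st=np.linalg.lstsq(np.c_[d,-e],p-o,rcond=None)[0]
    A,B=o+d*st[0],p+e*st[1];return (A+B)/2,np.linalg.norm(A-B)
X=np.array([.979,-.2025]);Y=np.array([.2025,.979])
for n,a,b in(("wide",(295.8,186.5),(302.8,194.9)),("shut",(364.2,177.8),(369.9,209.7)),("ajar",(228.2,233),(229.9,217.8))):
    p,g=tri(a,b);q=p[:2]-[595.2,-255.3];print(n,p.round(1),g.round(1),"plinth",(q@X).round(1),(q@Y).round(1))
E
```

```text
wide [ 549.8 -248.3  152. ] 2.7 plinth -45.8 -2.4
shut [ 527.3 -366.8  150. ] 1.5 plinth -43.8 -122.9
ajar [ 508.8 -117.7  128.9] 0.3 plinth -112.5 117.3
```

{"method": "move_arm", "body": {"commands": [[[0,0,4],[0,0,0],0],[[0,0,4],[0,0,0],0],[[0,0,4],[0,0,0],0],[[2.7,-3.4,0],[0,0,0],0],[[2.7,-3.4,0],[0,0,0],0],[[2.7,-3.4,0],[0,0,0],0],[[2.7,-3.4,0],[0,0,0],0],[[2.7,-3.4,0],[0,0,0],0],[[2.7,-3.4,0],[0,0,0],0],[[2.7,-3.4,0],[0,0,0],0]]}}

```text
t: 1.1
eef_pos: [330.8, 369.3, 334.5]
tcp_rot: [-3.141, -0.0, 2.914]
ft_force: [0.8, 0.7, 0.1]
opening: 0.215
grip_force: 0.0
```

{"method": "move_arm", "body": {"commands": [[[2.2,-3.6,0],[0,0,0],0],[[2.2,-3.6,0],[0,0,0],0],[[2.2,-3.6,0],[0,0,0],0],[[2.2,-3.6,0],[0,0,0],0],[[2.2,-3.6,0],[0,0,0],0],[[0,-4,0],[0,0,0],0],[[0,-4,0],[0,0,0],0],[[0,-4,0],[0,0,0],0],[[0,-4,0],[0,0,0],0],[[0,-4,0],[0,0,0],0]]}}

```text
t: 2.1
eef_pos: [439.7, -10.7, 334.6]
tcp_rot: [3.142, -0.0, 2.914]
ft_force: [-0.5, -0.1, 0.3]
opening: 0.006
grip_force: 0.0
```

{"method": "move_arm", "body": {"commands": [[[0.7,-3.2,0],[0,0,0],0],[[0.7,-3.2,0],[0,0,0],0],[[0.7,-3.2,-2],[0,0,0],0],[[0,0,-4],[0,0,0],0],[[0,0,-4],[0,0,0],0],[[0,0,-4],[0,0,0],0],[[0,0,-4],[0,0,0],0],[[0,0,-3],[0,0,0],0],[[0,0,-1],[0,0,0],0],[[0,0,0],[0,0,0],0]]}}

```text
t: 3.1
eef_pos: [460.8, -105.0, 113.9]
tcp_rot: [3.141, -0.002, 2.914]
ft_force: [0.4, 1.0, 0.9]
opening: 0.004
grip_force: 0.0
```

```bash
python3 - <<'E'
from h import *
cv2.imwrite("pics/s1.png",cv2.resize(read_camera("scene")[120:300,150:410],None,fx=3,fy=3));print(state()["eef_pos"])
E
```

```text
[ 461.37749152 -105.20248479  115.05365388]
```

View pics/s1.png

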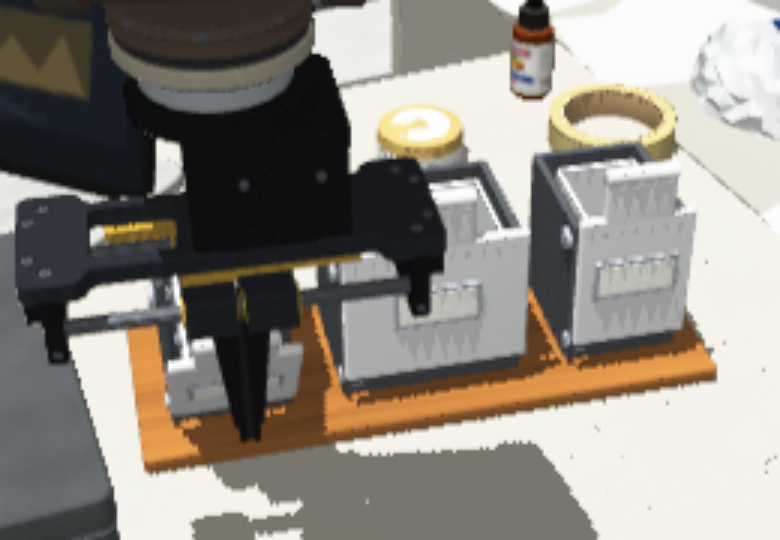

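The finger is centred on the ajar tab (crop tip ~(250,437)), with the body clear above. Now I push along the plinth's x.

{"method": "move_arm", "body": {"commands": [[[1.96,-0.4,0],[0,0,0],0],[[1.96,-0.4,0],[0,0,0],0],[[1.96,-0.4,0],[0,0,0],0],[[1.96,-0.4,0],[0,0,0],0],[[0.5,-0.1,0],[0,0,0],0],[[0.5,-0.1,0],[0,0,0],0],[[0,0,0],[0,0,0],0]]}}

```text
t: 3.85
eef_pos: [549.8, -123.2, 115.4]
tcp_rot: [-3.142, 0.001, 2.914]
ft_force: [-1.5, 0.9, 0.5]
opening: 0.005
grip_force: 0.7
```

{"method": "move_arm", "body": {"commands": [[[0.5,-0.1,0],[0,0,0],0],[[0,0,0],[0,0,0],0]]}}

```text
t: 4.05
eef_pos: [555.1, -124.3, 114.9]
tcp_rot: [-3.142, 0.001, 2.914]
ft_force: [-0.8, 0.6, -0.2]
opening: 0.005
grip_force: 0.0
```

{"method": "move_arm", "body": {"commands": [[[0.3,-0.06,0],[0,0,0],0],[[0,0,0],[0,0,0],0]]}}

```text
t: 4.25
eef_pos: [557.9, -124.9, 114.6]
tcp_rot: [3.142, 0.0, 2.914]
ft_force: [0.1, -0.4, -1.1]
opening: 0.005
grip_force: 0.0
```

{"method": "move_arm", "body": {"commands": [[[0.4,-0.08,0],[0,0,0],0],[[0,0,0],[0,0,0],0]]}}

```text
t: 4.45
eef_pos: [561.0, -125.3, 114.5]
tcp_rot: [3.141, -0.002, 2.914]
ft_force: [-4.7, 0.7, 2.6]
opening: 0.006
grip_force: 2.3
```

```bash
python3 - <<'E'
from h import *
a=cv2.resize(read_camera("scene")[130:280,150:410],None,fx=3,fy=3);b=cv2.resize(read_camera("top")[120:250,205:400],None,fx=2.3,fy=2.3)
a=a[:440,:];o=np.zeros((450+150,780,3),np.uint8);o[:440]=a;b=b[:,:];
cv2.imwrite("pics/s2.png",a);print(state()["eef_pos"],state()["ft_force"])
E
```

```text
[ 560.97624621 -125.3620454   114.52402642] [-3.79898539  0.35574856  2.75564756]
```

View pics/s2.png

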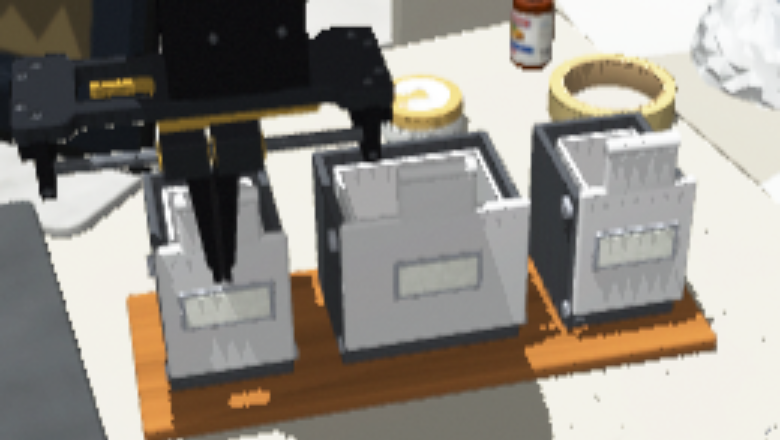

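The bin is almost upright and the force has begun to rise. I continue in small steps.

{"method": "move_arm", "body": {"commands": [[[0.4,-0.08,0],[0,0,0],0],[[0,0,0],[0,0,0],0]]}}

```text
t: 4.75
eef_pos: [562.4, -125.5, 114.5]
tcp_rot: [3.141, -0.008, 2.914]
ft_force: [-20.2, 3.1, 12.3]
opening: 0.005
grip_force: 10.1
```

{"method": "move_arm", "body": {"commands": [[[0.4,-0.08,0],[0,0,0],0],[[0,0,0],[0,0,0],0]]}}

```text
t: 4.95
eef_pos: [563.8, -125.7, 114.5]
tcp_rot: [3.141, -0.014, 2.915]
ft_force: [-34.1, 5.2, 22.4]
opening: 0.003
grip_force: 17.6
```

{"method": "move_arm", "body": {"commands": [[[0.4,-0.08,0],[0,0,0],0],[[0,0,0],[0,0,0],0]]}}

```text
t: 5.15
eef_pos: [565.2, -125.9, 114.5]
tcp_rot: [3.141, -0.02, 2.915]
ft_force: [-49.9, 5.7, 32.1]
opening: 0.011
grip_force: 25.2
```

Hard stop reached. I back off, rise and look.

{"method": "move_arm", "body": {"commands": [[[-1.5,0.3,0],[0,0,0],0],[[-2,0.4,0],[0,0,0],0],[[-2,0.4,0],[0,0,0],0],[[0,0,4],[0,0,0],0],[[0,0,4],[0,0,0],0],[[0,-2,3],[0,0,0],0],[[0,-3.5,0],[0,0,0],0],[[0,-3.5,0],[0,0,0],0],[[0,-3.5,0],[0,0,0],0],[[0,0,0],[0,0,0],0]]}}

```text
t: 6.15
eef_pos: [518.7, -245.4, 224.5]
tcp_rot: [-3.141, 0.001, 2.911]
ft_force: [-0.3, -0.5, 0.2]
opening: 0.004
grip_force: 0.0
```

```bash
python3 - <<'E'
from h import *
cv2.imwrite("pics/s3.png",cv2.resize(read_camera("scene")[130:280,150:410],None,fx=3,fy=3));print(state()["eef_pos"])
E
```

```text
[ 518.55003818 -243.55188018  224.40150376]
```

View pics/s3.png

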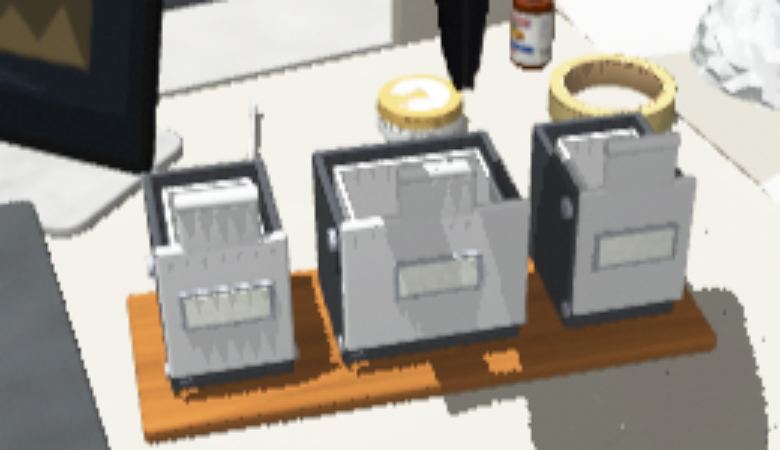

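The ajar bin stays shut (crop front ~(225,300)) and the plinth is unmoved. Next I hook behind the wide tab.

{"method": "move_arm", "body": {"commands": [[[3.4,-0.5,0],[0,0,0],0],[[3.4,-0.5,0],[0,0,0],0],[[0,0,-3],[0,0,0],0],[[0,0,-3],[0,0,0],0],[[0,0,-2],[0,0,0],0],[[0,0,-2.2],[0,0,0],0],[[0,0,0],[0,0,0],0]]}}

```text
t: 6.9
eef_pos: [585.6, -250.2, 120.0]
tcp_rot: [3.14, -0.004, 2.915]
ft_force: [-0.0, 0.7, -0.0]
opening: 0.003
grip_force: 0.0
```

{"method": "move_arm", "body": {"commands": [[[-1,0.2,0],[0,0,0],0],[[-1,0.2,0],[0,0,0],0],[[-0.5,0.1,0],[0,0,0],0],[[0,0,0],[0,0,0],0]]}}

```text
t: 7.3
eef_pos: [560.9, -246.9, 123.8]
tcp_rot: [-3.141, 0.001, 2.914]
ft_force: [-0.5, -0.0, 0.3]
opening: 0.004
grip_force: 0.0
```

{"method": "move_arm", "body": {"commands": [[[-1,0.2,0],[0,0,0],0],[[-1,0.2,0],[0,0,0],0],[[0,0,0],[0,0,0],0]]}}

```text
t: 7.6
eef_pos: [540.2, -242.6, 122.8]
tcp_rot: [3.141, -0.001, 2.913]
ft_force: [0.3, 0.1, 0.6]
opening: 0.006
grip_force: 0.0
```

{"method": "move_arm", "body": {"commands": [[[-1,0.2,0],[0,0,0],0],[[0,0,0],[0,0,0],0],[[0,0,3],[0,0,0],0],[[0,0,4],[0,0,0],0],[[0,0,4],[0,0,0],0],[[0,0,4],[0,0,0],0],[[0,0,4],[0,0,0],0],[[0,0,0],[0,0,0],0]]}}

```text
t: 8.4
eef_pos: [532.8, -241.6, 318.0]
tcp_rot: [-3.139, 0.008, 2.914]
ft_force: [-0.5, -0.3, -0.3]
opening: 0.003
grip_force: 0.0
```

```bash
python3 - <<'E'
from h import *
cv2.imwrite("pics/s4.png",cv2.resize(read_camera("scene")[130:280,150:410],None,fx=3,fy=3));print(state()["eef_pos"])
E
```

```text
[ 532.10234891 -241.18841915  314.98577343]
```

View pics/s4.png

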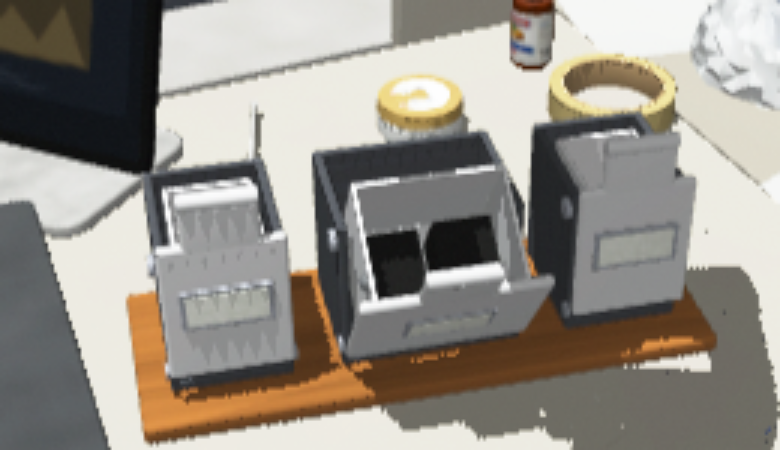

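The wide bin is fully tipped out (crop tab ~(460,280)), both small bins stand shut, and the arm is clear.

```bash
python3 -c "
from cell import env
print(env.job_done())"
```

```text
the job is handed in; nothing more can be done
None
```

I handed the job in at about 8.5 s: in the last picture the ajar bin is pushed home and stays shut, the wide bin is tipped fully open, the other small bin is still shut, and the arm is clear of everything; the hand-in gave no pass/fail result.

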